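# Tug-check the latched model box, then turn it over and shake it out

### The arm

A 6-joint arm with a two-finger parallel gripper is mounted at the origin on the work surface. World frame = base frame: x ahead of the robot, y to its left, z up, the work surface at z = 0. Lengths are in m, angles in rad, forces in N, time in s.
With the tool pointing down it reaches from about 0.35 to 0.85 m from the base axis. Payload 8.1 kg.
Tool frame: the origin (TCP) lies at the centre of the arm's flange, where the gripper is bolted on; the fingertips stand 186 mm ahead of it and the grasp point (between the pads) lies 167 mm ahead of it (robot.grasp_offset is the distance from the TCP to the grasp point, in m); z points along the fingers, y is the line along which they close (so a half turn about z gives the same grasp; the last joint's range is limited). The gripper opens to 93 mm and grips with 3 to 60 N. Pads are 15 mm wide; open, the fingers measure 128 mm over their backs; the gripper's body (75 mm by 188 mm) begins 65 mm behind the grasp point.
Start: joints at [-1.368, 0.13, 1.488, -0, 1.523, -0.085], TCP at [0.17, -0.575, 0.405] pointing down, gripper open.
Joint ranges: [-2.96, 2.96], [-0.89, 2.26], [0.02, 2.5], [-1.34, 4.48], [0, 2.73], [-2.66, 2.66]. Speed limits (rad/s): [2.39, 2.39, 2.79, 3.14, 3.14, 3.14].

### API

Orientations are given as a rotation vector (axis times angle).
In Python, from plant import robot gives the robot as it stands.
- The arm moves only by the tool drive_tool, never from a script. Its argument "moves" is one flat list of numbers, 7 for each row, row after row: the finger opening in mm, from 0 to 93, then the shift along the tool's x, y, z in mm, then the turn, a rotation vector about the tool's x, y, z in degrees. A call has 1 to 8 rows; each row shifts and turns the commanded pose from where the row before left it, along the tool's axes as they then stand; what a row does not reach is not made up. A row lasts 1/10 s, in which the tool goes at most 50 mm and 8.59 degrees, less where a joint would pass 70% of its speed; a pose out of reach is approached as far as the arm can. A call is refused whole if a number of a shift passes 50 or a number of a turn 8.59, either way. A call with a gripper value outside its range is refused whole. The fingers move at their own pace and stop on an object; "grip_force" is the grip in N (left out, the last holds). Time passes only in rows, so rows that do not move let the fingers close. It gives the time, the measured TCP pose, the force, the opening and the grip force at its end, in the units of the state.
- robot.read_state(): the state, without advancing time (a new reading comes with each control period).
- robot.read_camera(name): name is "scene" or "top" or "wrist"; returns a dict with "color" (384x512x3 uint8, red, green, blue), "depth" (384x512 float32, m along the optical axis (not along the pixel's ray), 0 where there is no reading), "mtx" (3x3 intrinsics, pixels), "dist_coeffs" ([k1, k2, p1, p2, k3] as OpenCV has them; the pictures are not rectified), "R" (3x3) and "t" (3): a world point X has camera coordinates R X + t. Camera axes: x right, y down, z forward; pixel columns grow to the right and rows downward; lengths in m; the calibration is good to about 2 mm. A picture is of the moment at which its call begins.
- robot.close_job(): hands the job in; it is judged then, once.
The state is a dict: "t": time; "q": joint angles; "dq": joint speeds; "joint_torque": joint torques, N m; "tool_pos": TCP position; "orientation": TCP orientation; "force": force on the tool from outside, world axes, zero at the start; "wrist_torque": the same for the moment, N m; "opening": finger opening in m; "gripper_force": force on a finger pad.
Only numpy, scipy, OpenCV 4.12 (cv2) and the standard library are available. Lean on these libraries where they do the work, as an engineer would, in place of code of your own. Each camera call takes 0.05 s, during which the arm holds its last target. There are 200 camera calls.

### The job

The box of ball-and-stick models sits in the swinging cradle of the turn-over stand. Make sure it is locked in: pull up firmly on its middle grip wall and feel it held; if it comes up, seat it again, push the bolt home and tug again. Then swing the cradle right over by its handle, under control, so the models drop into the tray, rock it well back up (30 to 45 degrees) and down once to shake it out, and leave it upside down with the box still locked in it; leave the jar, beaker, screwdriver and steel block where they are.

Things in the scene. Friction and masses are not known exactly. Their poses are not given: they have to be found in the camera images.
- stand: Fixed turn-over stand: grey base plate 240 x 400 mm, two aluminium uprights 165 mm high at x = -106 and +106 mm, a swinging cradle, a grey catch tray. Origin on the table under the middle of the axle. Its x runs along the axle; the cradle starts on its +y side, the tray is on its -y side. Includes cradle and bolt.
- axle (a point): Middle of the cradle's axle, 150 mm above the table; the axle runs along the stand's x, at x = 0, y = 0, and turns on the stand.
- cradle (a joint): Angle of the cradle about the axle, rad. 0: level on the stand's +y side, box open upward (start). It swings up over the top to pi (its stop): upside down over the tray on the -y side. It stays at either end by its weight; about 3 to 6 N at the handle lifts it. Low friction: past the top it falls over unless held. Cradle 0.5 kg.
- cradle_seat (a point): Point on the cradle: middle of its floor, 72 mm out from the axle, at axle height (turns with the cradle; at angle 0 its axes are the stand's). The underside centre of a seated box lies here. Walls 14 mm high locate the box with 2 mm play all round. A fixed hook at the -x end covers that ear of the box, 8 mm above it.
- handle (a point): Middle of the cradle's handle: a black round bar of 14 mm diameter, 150 mm long, parallel to the axle and 168 mm from it, at axle height when the cradle angle is 0. The gap between the bar and the cradle's outer wall is 32 mm. Pinch it from above across the bar; it can turn in the fingers while it is led round its arc.
- bolt_home (a point): Point fixed on the cradle at its +x end (108 mm from the middle, 54 mm above the floor): centre of the bolt's thumb knob when the bolt is home. Knob: upright black block 14 (x) x 18 x 25 mm high. The bolt slides along x; home is the stop towards the box. It may start anywhere from home to 18 mm back (+x); where is not reported. Sliding takes about 3 N; it stays where left.
- carrier: White plastic box, loose in the cradle, 130 (x) x 96 (y) x 45 mm high, open on top, walls 3 mm, 0.25 to 0.47 kg. Origin at the centre of its underside, z to the open side. A 10 mm thick middle wall along x, 90 mm long above the rim, stands 30 mm above it (top at 75 mm): the grip. At each x end an ear 18 mm long, 30 mm wide, top at 30 mm.
- carrier_grip (a point): Grip point on the upstanding middle wall of the box, 25 mm from its middle towards the bolt, 62 mm above the underside; pinch it across its 10 mm thickness (along y); the compartments beside it are 40 mm wide. If bolted, the bolt end rises only 3 mm when pulled, then is held (the other end up to 8 mm); a firm tug is about 10 N beyond the weight, kept for half a second.
- ear_bolt (a point): Point of the box under its +x ear (the one for the bolt), 74 mm from the middle, at underside level: tells how high that end is. The home bolt's nose covers 10 mm of the ear, 3 mm above it; drawn more than 10 mm back it does not hold, and this end lifts freely when the grip is pulled.
- model_a: Ball-and-stick model of three balls in a row, red-black-red, 80 x 26 mm, 40 g, lying along x in the box compartment nearer the axle. Origin at mid length, 13 mm below the stick axis.
- model_b: The same model in the compartment farther from the axle.
- tray (a point): Centre of the catch tray's inner floor, 14 mm above the table; tray inside 180 x 218 mm (stand's x, y), walls 45 mm outside height, 125 mm from the axle on the -y side.
- jar: Closed jar, 60 mm diameter, 85 mm high, on the table beside the stand's +y end. Leave it. Origin at its underside.
- beaker: Glass beaker, 70 mm diameter, 85 mm high, beyond the stand. Leave it. Origin at its underside.
- screwdriver: Screwdriver 180 mm long lying on the table past the tray end of the stand. Leave it.
- clamp_block: Steel block 90 x 50 x 35 mm on the table. Leave it. Origin at its underside.

How it is judged:
By the outcome, as a careful person would: the job done as asked, in the order asked, and still so for the second after the job is handed in, with the robot touching nothing.
It also fails if it takes over 72 s, if anything falls off the work surface, if the arm or the gripper's body presses on something with over 40 N, if the wrist force passes 120 N, or if a joint passes its speed limit or range.

## Working session

There is one attempt and no reset: what is moved stays moved. The work goes in short steps, Python scripts to look and compute and a tool call to move; the robot and the scene stay as the last step left them, time stands still between calls to the robot, and variables do not carry over. Pictures are saved under pics/ and viewed, at most 10 in all, crops included, and the job is handed in when it is done.

Besides the shell and the picture viewer there is one more tool, called after "Request:" in YAML: its name, and indented under it one key for each argument. drive_tool: Moves the arm, as the interface text tells. Its arguments: {"type":"object","properties":{"moves":{"type":"array","items":{"type":"number"}},"grip_force":{"type":"number"}},"required":["moves"]}

```bash
mkdir -p pics; ls; python3 - <<'E'
from plant import robot
import cv2,numpy as np
s=robot.read_state();print({k:np.round(v,3) for k,v in s.items()})
ims=[]
for n in("top","scene"):
    c=robot.read_camera(n);np.savez(f"{n}0.npz",**c);cv2.imwrite(f"pics/{n}0.png",c["color"][...,::-1])
    print(n,c["mtx"].round(1).tolist(),c["dist_coeffs"],(-c["R"].T@c["t"]).round(3),c["R"].round(2).tolist())
E
```

```text
pics
{'t': np.float64(0.0), 'q': array([-1.368,  0.131,  1.489, -0.   ,  1.523, -0.085]), 'dq': array([-0.001, -0.003,  0.   ,  0.001,  0.001,  0.002]), 'joint_torque': array([ 2.0000e-03, -5.5983e+01, -4.9176e+01,  7.7000e-02,  3.5000e-02,
       -0.0000e+00]), 'tool_pos': array([ 0.17 , -0.575,  0.404]), 'orientation': array([-3.107, -0.45 ,  0.   ]), 'force': array([ 0.209, -0.2  ,  0.193]), 'wrist_torque': array([-0.046, -0.052,  0.005]), 'gripper_force': np.float64(0.0), 'opening': np.float64(0.093)}
top [[421.9, 0.0, 259.0], [0.0, 421.9, 187.8], [0.0, 0.0, 1.0]] [-0.06171699  0.          0.          0.          0.        ] [0.483 0.024 1.163] [[-0.02, -1.0, -0.03], [-0.99, 0.03, -0.16], [0.17, 0.02, -0.99]]
scene [[435.7, 0.0, 257.8], [0.0, 435.7, 192.6], [0.0, 0.0, 1.0]] [-0.00979703  0.          0.          0.          0.        ] [ 1.416 -0.176  0.887] [[0.29, 0.96, -0.0], [0.66, -0.2, -0.72], [-0.69, 0.21, -0.69]]
```

View pics/top0.png

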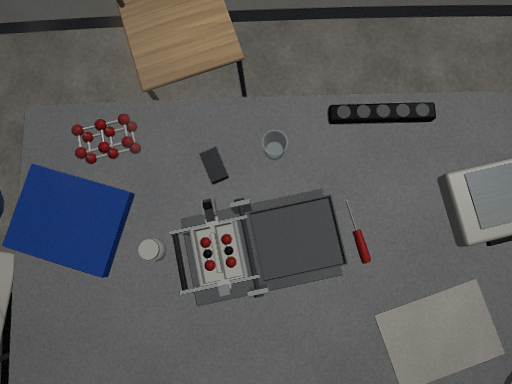

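View pics/scene0.png

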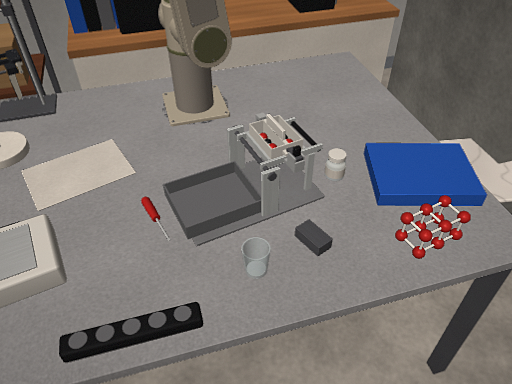

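The top view shows the stand at about (265,250) px, with the handle on the left (180,262), the bolt knob at (208,208) and the tray on the right (295,238). The scene view agrees. I'll zoom in and get 3D points.

```bash
cat > h.py <<'E'
import numpy as np,cv2
def cloud(c):
    h,w=c["depth"].shape
    uv=np.stack(np.meshgrid(np.arange(w),np.arange(h)),-1).reshape(-1,1,2).astype(np.float32)
    n=cv2.undistortPoints(uv,c["mtx"],c["dist_coeffs"]).reshape(h,w,2)
    P=np.dstack([n,np.ones((h,w))])*c["depth"][...,None]
    return (P-c["t"])@c["R"]
def ray(c,px,z):
    n=cv2.undistortPoints(np.array(px,np.float32).reshape(-1,1,2),c["mtx"],c["dist_coeffs"]).reshape(-1,2)
    d=np.c_[n,np.ones(len(n))]@c["R"];o=-c["R"].T@c["t"]
    return o+d*((z-o[2])/d[:,2])[:,None]
def proj(c,X):
    return cv2.projectPoints(np.atleast_2d(X).astype(float),cv2.Rodrigues(c["R"])[0],c["t"],c["mtx"],c["dist_coeffs"])[0].reshape(-1,2)
E
python3 - <<'E'
import numpy as np,cv2
from h import *
c=dict(np.load("top0.npz"));P=cloud(c);im=c["color"].astype(int)
x0,y0,x1,y1=165,185,355,310
cv2.imwrite("pics/crop0.png",cv2.resize(c["color"][y0:y1,x0:x1,::-1],None,fx=4,fy=4,interpolation=cv2.INTER_CUBIC))
sub=np.zeros(im.shape[:2],bool);sub[190:306,165:275]=1
dark=(im.max(2)<50)&sub
n,l,st,ce=cv2.connectedComponentsWithStats(dark.astype(np.uint8))
for i in range(1,n):
    if st[i,4]>15:
        p=P[l==i];print(st[i],ce[i].round(1),np.median(p,0).round(4))
hi=sub&(P[...,2]>.158)&(P[...,2]<.17)&(c["depth"]>0)
n,l,st,ce=cv2.connectedComponentsWithStats(hi.astype(np.uint8))
print("hi")
for i in range(1,n):
    if st[i,4]>8: print(st[i],ce[i].round(1),P[l==i].mean(0).round(4))
E
```

```text
[203 200  10  13  76] [207.2 205.5] [0.6051 0.1635 0.2147]
[242 204   9   8  35] [246.4 207.6] [0.6127 0.0809 0.0896]
[231 207  11   9  39] [237.2 210.2] [0.6058 0.0977 0.1522]
[250 208  25   7  40] [262.6 210.8] [0.6103 0.0391 0.0271]
[241 220  13  56 101] [247.  247.2] [0.5103 0.078  0.1549]
[172 233  16  57 306] [179.6 261.8] [0.4786 0.2378 0.1568]
[225 247   8   8  55] [228.3 250.4] [0.5038 0.1205 0.1753]
[203 250   9   8  56] [207.1 253.5] [0.4979 0.1695 0.1748]
[253 279   4  10  20] [254.4 283.5] [0.4238 0.0624 0.1542]
hi
[230 198  20  11 123] [239.  202.2] [0.6168 0.0941 0.1644]
[219 215  40  69 386] [240.2 250.3] [0.5032 0.0931 0.1645]
[169 224  49  71 374] [193.4 260.5] [0.4819 0.2038 0.1646]
[174 235   3   9  13] [175.2 238.8] [0.5333 0.2484 0.1596]
[196 234   3  14  14] [197.  240.5] [0.5281 0.1951 0.164 ]
[175 245   3  10  12] [176.4 249. ] [0.5092 0.2452 0.1592]
[178 254   4   8  11] [179.4 258. ] [0.4879 0.2381 0.159 ]
[180 268   4  12  21] [181.6 273.6] [0.4514 0.2326 0.1596]
[203 270   2  11  11] [203.5 275. ] [0.4474 0.1801 0.1641]
[247 287  21  11 131] [257.5 292.2] [0.4057 0.0546 0.1649]
```

View pics/crop0.png

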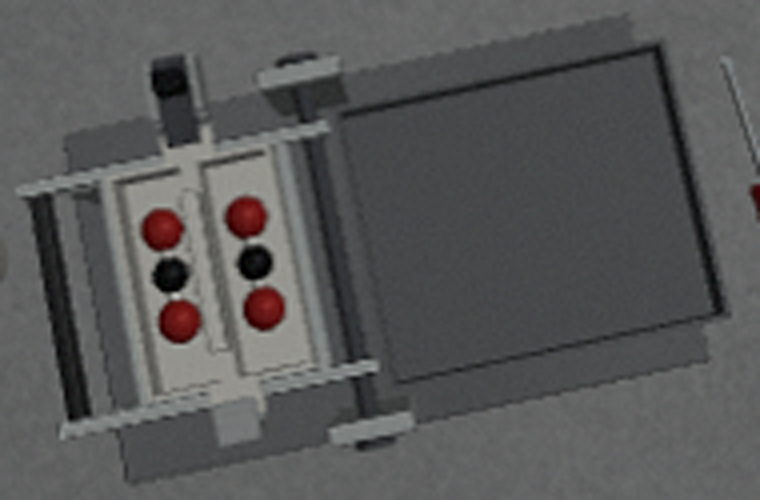

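The crop shows the knob at the upper left (168,80) and the box with its models in place. The hook is at the lower end (235,420) and the handle at (60,310). Next I'll measure the bolt and work out the target moves.

```bash
cat >> h.py <<'E'
from scipy.spatial.transform import Rotation as Ro
A=np.array([.511,.0744]);yaw=np.arctan2(.0395,.2111)
ex=np.array([np.cos(yaw),np.sin(yaw),0]);ey=np.array([-ex[1],ex[0],0]);ez=np.array([0,0,1.])
def W(x,y,z): return np.r_[A,0]+x*ex+y*ey+z*ez      # stand -> world, m
def S(p): d=p-np.r_[A,0];return np.stack([d@ex,d@ey,d@ez],-1)
def delta(s,p_grasp,tilt=0):
    """shift (tool axes, mm) and turn (deg) from state to grasp-point pose; tilt leans tool top to stand +y"""
    R0=Ro.from_rotvec(s["orientation"]).as_matrix()
    t=np.radians(tilt); z=-np.cos(t)*ez-np.sin(t)*ey
    R1=np.c_[ex,np.cross(z,ex),z]; T=p_grasp-.167*z
    return (R0.T@(T-s["tool_pos"])*1e3).round(1),np.degrees(Ro.from_matrix(R0.T@R1).as_rotvec()).round(2)
E
python3 - <<'E'
from h import *
from plant import robot
print(np.degrees(yaw))
for n in("top","scene"):
    c=dict(np.load(n+"0.npz"));P=cloud(c);im=c["color"].astype(int);q=S(P)
    m=(im.max(2)<45)&(abs(q[...,1]-.072)<.03)&(q[...,0]>.085)&(q[...,0]<.15)&(q[...,2]>.17)
    p=q[m];print(n,m.sum(),np.percentile(p,[5,50,95],axis=0).round(4).tolist())
    k,l,st,ce=cv2.connectedComponentsWithStats(m.astype(np.uint8))
    i=1+st[1:,4].argmax(); print(st[i],ce[i],"home top proj",proj(c,[W(.108,.072,.2165),W(.101,.072,.2165),W(.115,.072,.2165),W(.126,.072,.2165)]).round(1).tolist())
c=dict(np.load("top0.npz"));q=S(cloud(c));im=c["color"].astype(int)
m=(q[...,2]>.217)&(abs(q[...,1]-.072)<.02)&(abs(q[...,0])<.06)&(c["depth"]>0);print("wall",m.sum(),q[m].mean(0).round(4),q[m].min(0).round(4),q[m].max(0).round(4))
print(delta(robot.read_state(),W(.025,.072,.300)),delta(robot.read_state(),W(.025,.072,.212)))
E
```

```text
10.598350247713704
top 69 [[0.1037, 0.0623, 0.1918], [0.1091, 0.0705, 0.2153], [0.1201, 0.0791, 0.2191]]
[203 200   9  10  68] [207.01470588 205.01470588] home top proj [[206.2, 205.7], [206.8, 208.6], [205.7, 202.7], [204.8, 198.0]]
scene 85 [[0.1087, 0.0632, 0.1881], [0.1167, 0.0704, 0.2056], [0.1266, 0.0805, 0.2172]]
[292 146   9  11  76] [296.48684211 150.81578947] home top proj [[295.6, 146.1], [294.2, 144.6], [297.0, 147.7], [299.3, 150.1]]
wall 199 [1.00e-04 6.99e-02 2.25e-01] [-0.0442  0.065   0.2176] [0.0453 0.076  0.2288]
(array([ 543.3, -595.2,  -62.1]), array([-0.1 , -0.  ,  5.89])) (array([ 543.3, -595.1,   25.9]), array([-0.1 , -0.  ,  5.89]))
```

Request:
drive_tool:
  moves: [40,27,-30,-3,0,0,0,40,27,-30,-3,0,0,0,40,27,-30,-3,0,0,0,40,27,-30,-3,0,0,0,40,27,-30,-3,0,0,0,40,27,-30,-3,0,0,0,40,27,-30,-3,0,0,0,40,27,-30,-3,0,0,0]
  grip_force: 45

```text
t: 0.9
tool_pos: [0.3096, -0.2823, 0.4285]
orientation: [-3.109, -0.45, 0.0]
force: [0.6, -0.1, -0.4]
opening: 0.0403
gripper_force: 0.0
```

Request:
drive_tool:
  moves: [40,27,-30,-3,0,0,0,40,27,-30,-3,0,0,0,40,27,-30,-3,0,0,0,40,27,-30,-3,0,0,0,40,27,-30,-3,0,0,0,40,27,-30,-3,0,0,0,40,27,-30,-3,0,0,0,40,27,-30,-3,0,0,0]

```text
t: 1.7
tool_pos: [0.4486, 0.0093, 0.4526]
orientation: [3.109, 0.451, -0.0]
force: [-0.2, -0.6, 0.5]
opening: 0.0401
gripper_force: 0.0
```

Request:
drive_tool:
  moves: [40,27,-30,-3,0,0,0,40,27,-30,-3,0,0,0,40,27,-30,-3,0,0,0,40,20,-20,-3,0,0,0,40,0,0,0,0,0,5.9,40,0,0,0,0,0,0]

```text
t: 2.3
tool_pos: [0.514, 0.1425, 0.464]
orientation: [3.128, 0.29, -0.002]
force: [0.3, 0.5, -0.4]
opening: 0.04
gripper_force: 0.0
```

```bash
python3 - <<'E'
from h import *
from plant import robot
c=robot.read_camera("wrist");np.savez("w1.npz",**c);cv2.imwrite("pics/w1.png",c["color"][...,::-1])
s=robot.read_state();print(s["t"],s["opening"],s["force"],delta(s,W(.025,.072,.212)))
q=S(cloud(c));im=c["color"].astype(int);v=c["depth"]>0
m=v&(q[...,2]>.215)&(abs(q[...,1]-.072)<.02)&(abs(q[...,0])<.06);print("wall",m.sum(),q[m].mean(0).round(4),q[m].min(0).round(4),q[m].max(0).round(4))
m=v&(q[...,2]>.209)&(abs(q[...,1]-.072)<.03)&(q[...,0]>.09)&(q[...,0]<.15)&(im.max(2)<60)
if m.any():print("knob",m.sum(),np.percentile(q[m],[3,50,97],axis=0).round(4))
m=v&(abs(q[...,1]-.168)<.02)&(abs(q[...,0])<.06)&(q[...,2]>.13)&(im.max(2)<60)
if m.any():print("bar",m.sum(),np.percentile(q[m],[3,50,97],axis=0).round(4))
E
```

```text
2.35 0.039764824349990346 [-0.64717417 -0.33085941 -0.88502672] (array([ 9.9, -6.1, 85.1]), array([0.01, 0.07, 0.13]))
wall 15350 [0.0358 0.0767 0.3639] [-0.0429  0.052   0.2151] [0.0523 0.092  0.3988]
knob 399 [[0.1038 0.0648 0.2134]
 [0.1095 0.0744 0.218 ]
 [0.1175 0.0814 0.2194]]
bar 1434 [[-0.0561  0.1624  0.1541]
 [-0.      0.1676  0.1582]
 [ 0.056   0.174   0.1601]]
```

View pics/w1.png

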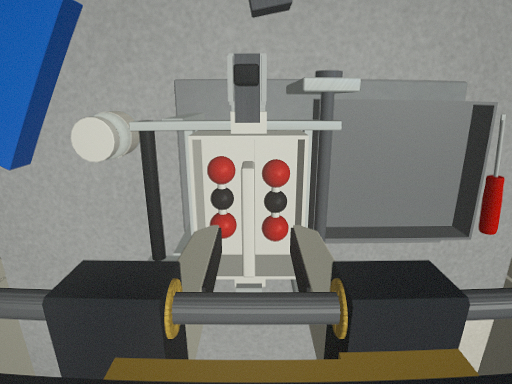

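The wrist view shows the fingers straddling the grip wall (248,220), the knob at (246,75) roughly home, and the bar at (153,190), where I expected it. Now I'll descend onto the wall and grip.

Request:
drive_tool:
  moves: [40,10,-5.5,0,0,0,0,40,0,0,20,0,0,0,40,0,0,25,0,0,0,40,0,0,20,0,0,0,40,0,0,14,0,0,0,40,0,0,6,0,0,0,40,0,0,0,0,0,0]

```text
t: 3.05
tool_pos: [0.5227, 0.1488, 0.3792]
orientation: [3.128, 0.29, -0.002]
force: [-0.1, -0.7, 1.4]
opening: 0.0397
gripper_force: 0.0
```

Request:
drive_tool:
  moves: [0,0,0,0,0,0,0,0,0,0,0,0,0,0,0,0,0,0,0,0,0,0,0,0,0,0,0,0,0,0,0,0,0,0,0,0,0,0,0,0,0,0]
  grip_force: 40

```text
t: 3.65
tool_pos: [0.5229, 0.1492, 0.3804]
orientation: [-3.128, -0.29, -0.002]
force: [-1.0, 2.4, 3.0]
opening: 0.0102
gripper_force: 40.0
```

Request:
drive_tool:
  moves: [0,0,0,-2,0,0,0,0,0,0,-2,0,0,0,0,0,0,0,0,0,0]

```text
t: 3.95
tool_pos: [0.5225, 0.1489, 0.3831]
orientation: [-3.128, -0.29, 0.003]
force: [-0.5, 0.0, -4.4]
opening: 0.0098
gripper_force: 40.0
```

Request:
drive_tool:
  moves: [0,0,0,-1,0,0,0,0,0,0,-1,0,0,0,0,0,0,0,0,0,0]

```text
t: 4.25
tool_pos: [0.5225, 0.1489, 0.3844]
orientation: [3.128, 0.29, -0.003]
force: [2.1, 1.3, -13.5]
opening: 0.0093
gripper_force: 40.0
```

Request:
drive_tool:
  moves: [0,0,0,-1,0,0,0,0,0,0,-1,0,0,0,0,0,0,0,0,0,0]

```text
t: 4.55
tool_pos: [0.5224, 0.1487, 0.387]
orientation: [3.128, 0.289, -0.003]
force: [0.8, -1.1, -16.8]
opening: 0.0097
gripper_force: 40.0
```

Request:
drive_tool:
  moves: [0,0,0,-1,0,0,0,0,0,0,0,0,0,0,0,0,0,0,0,0,0]

```text
t: 4.85
tool_pos: [0.5224, 0.1487, 0.3883]
orientation: [3.128, 0.289, -0.003]
force: [-1.3, -2.5, -16.2]
opening: 0.0098
gripper_force: 40.0
```

```bash
python3 - <<'E'
from h import *
from plant import robot
fs=[]
c=robot.read_camera("wrist");np.savez("w2.npz",**c);fs.append(robot.read_state())
d=robot.read_camera("scene");np.savez("s2.npz",**d);fs.append(robot.read_state())
for s in fs: print(s["t"],s["force"].round(1),s["wrist_torque"].round(2),s["tool_pos"].round(4))
cv2.imwrite("pics/w2.png",c["color"][...,::-1])
o=dict(np.load("scene0.npz"))
a=np.hstack([cv2.resize(k["color"][110:200,220:340,::-1],None,fx=3.3,fy=3.3,interpolation=cv2.INTER_CUBIC) for k in(o,d)]);cv2.imwrite("pics/s2.png",a)
q=S(cloud(c));im=c["color"].astype(int);v=c["depth"]>0
def r(n,m):
    if m.any():print(n,m.sum(),np.percentile(q[m],[5,50,95],axis=0).round(4).tolist())
r("knob",v&(q[...,2]>.205)&(q[...,2]<.24)&(abs(q[...,1]-.072)<.03)&(q[...,0]>.09)&(q[...,0]<.15)&(im.max(2)<60))
r("bar",v&(abs(q[...,1]-.168)<.02)&(abs(q[...,0])<.06)&(q[...,2]>.13)&(q[...,2]<.18)&(im.max(2)<60))
E
```

```text
4.9 [ -2.1  -2.9 -16.1] [-0.29  0.89 -0.17] [0.5224 0.1487 0.3883]
4.95 [ -1.7  -1.9 -16.6] [-0.35  0.97 -0.18] [0.5225 0.1487 0.3884]
knob 527 [[0.1044, 0.0614, 0.2209], [0.1079, 0.0721, 0.2222], [0.1174, 0.0776, 0.2234]]
bar 1848 [[-0.0145, 0.1622, 0.1637], [0.021, 0.1664, 0.1685], [0.0553, 0.1727, 0.1701]]
```

View pics/w2.png

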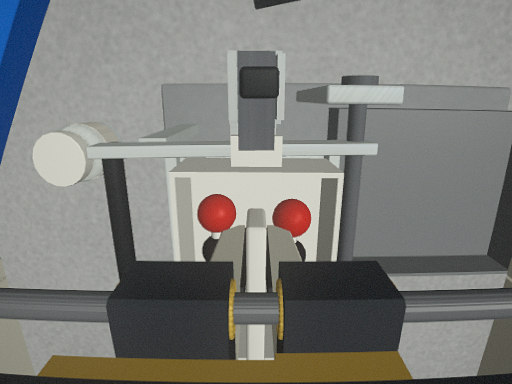

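View pics/s2.png

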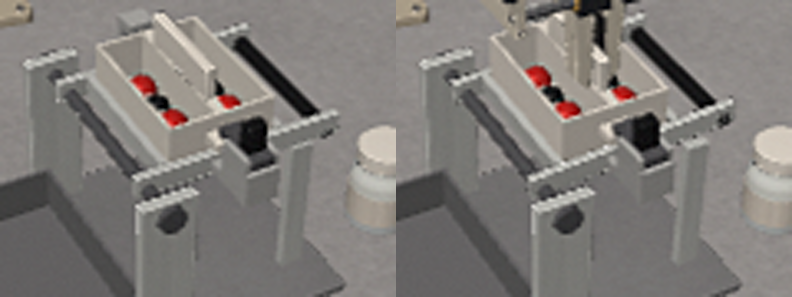

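The box is held: the wrist force is about 16.5 N and the whole cradle comes up with it (bar up 10 mm), while the box moves only about 3 mm inside the cradle. I'll hold the tug a bit longer, then set it down and release.

Request:
drive_tool:
  moves: [0,0,0,0,0,0,0,0,0,0,0,0,0,0,0,0,0,0,0,0,0,0,0,0,0,0,0,0,0,0,0,0,0,0,0]

```text
t: 5.45
tool_pos: [0.5228, 0.1488, 0.3889]
orientation: [3.128, 0.29, 0.0]
force: [-2.0, -3.9, -15.7]
opening: 0.0099
gripper_force: 40.0
```

Request:
drive_tool:
  moves: [0,0,0,3,0,0,0,0,0,0,3,0,0,0,0,0,0,2.5,0,0,0,0,0,0,0,0,0,0,30,0,0,0,0,0,0,30,0,0,0,0,0,0,30,0,0,-8,0,0,0,30,0,0,-20,0,0,0]

```text
t: 6.25
tool_pos: [0.5224, 0.1489, 0.4077]
orientation: [3.128, 0.29, -0.004]
force: [0.1, 0.6, 0.2]
opening: 0.0298
gripper_force: 0.0
```

Request:
drive_tool:
  moves: [24,0,0,-30,0,0,0,24,0,0,-45,0,0,0,24,0,0,-20,0,0,0,24,0,0,0,6,0,0,24,0,0,0,6,0,0,24,0,0,0,0,0,0]

```text
t: 6.85
tool_pos: [0.5229, 0.1483, 0.5045]
orientation: [-2.918, -0.269, 0.026]
force: [0.8, -1.7, -0.3]
opening: 0.0241
gripper_force: 0.0
```

```bash
python3 - <<'E'
from h import *
from plant import robot
s=robot.read_state();print(s["t"],s["opening"],s["force"].round(1),s["tool_pos"],"tool z in stand",Ro.from_rotvec(s["orientation"]).as_matrix()[:,2]@np.c_[ex,ey,ez])
for h in(.06,0):
  p=W(0,.168,.15)+h*(np.cos(.2094)*ez+np.sin(.2094)*ey); print(delta(s,p,12))
E
```

```text
6.85 0.02413934357675802 [ 0.8 -1.7 -0.3] [0.52294135 0.14825216 0.50449033] tool z in stand [ 0.00197048  0.20983042 -0.97773581]
(array([ -25.8, -113.8,  159.8]), array([-24.11,  -0.1 ,  -0.08]))
(array([-25.8, -89.2, 214.6]), array([-24.11,  -0.1 ,  -0.08]))
```

Request:
drive_tool:
  moves: [24,-5,-20,0,0,0,0,24,-10,-40,0,-8.03,0,0,24,-10,-40,0,-8.03,0,0,24,0,0,0,-8.03,0,0,24,0,0,0,0,0,0]

```text
t: 7.35
tool_pos: [0.4792, 0.2433, 0.5191]
orientation: [2.913, 0.276, 0.032]
force: [0.3, 0.8, -0.6]
opening: 0.0238
gripper_force: 0.0
```

```bash
python3 - <<'E'
from h import *
from plant import robot
c=robot.read_camera("wrist");s=robot.read_state();np.savez("w3.npz",**c)
print(s["t"],delta(s,W(0,.168,.15),12))
q=S(cloud(c));im=c["color"].astype(int);v=c["depth"]>0
m=v&(abs(q[...,1]-.168)<.02)&(abs(q[...,0])<.07)&(q[...,2]>.13)&(q[...,2]<.18)&(im.max(2)<60);print(m.sum(),np.percentile(q[m],[5,50,95],axis=0).round(4).tolist())
m=v&(q[...,2]>.205)&(q[...,2]<.24)&(abs(q[...,1]-.072)<.03)&(q[...,0]>.09)&(q[...,0]<.15)&(im.max(2)<60)
if m.any():print("knob",m.sum(),np.percentile(q[m],[5,50,95],axis=0).round(4).tolist())
E
```

```text
7.4 (array([-1.000e-01, -7.380e+01,  1.941e+02]), array([ 0.08, -0.07,  0.16]))
1178 [[-0.0587, 0.164, 0.1557], [-0.0003, 0.1702, 0.1581], [0.0601, 0.1752, 0.1598]]
knob 146 [[0.1051, 0.069, 0.2058], [0.1092, 0.0813, 0.2158], [0.118, 0.0824, 0.2182]]
```

Request:
drive_tool:
  moves: [24,0,-37,20,0,0,0,24,0,-37,20,0,0,0,24,0,0,40,0,0,0,24,0,0,40,0,0,0,24,0,0,34,0,0,0,24,0,0,10,0,0,0,24,0,0,0,0,0,0]

```text
t: 8.1
tool_pos: [0.4732, 0.2773, 0.3413]
orientation: [2.92, 0.267, 0.024]
force: [0.3, 1.0, 0.5]
opening: 0.0239
gripper_force: 0.0
```

```bash
python3 - <<'E'
from h import *
from plant import robot
c=robot.read_camera("wrist");s=robot.read_state();cv2.imwrite("pics/w4.png",c["color"][...,::-1])
print(s["t"],s["force"].round(1),delta(s,W(0,.168,.15),12))
E
```

```text
8.15 [-1.1 -0.1  0.4] (array([-0.7, -2.1, 30.3]), array([ 0.02,  0.02, -0.12]))
```

View pics/w4.png

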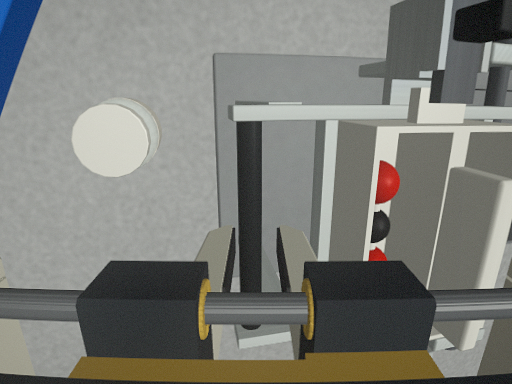

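The bar (250,200) lies between the fingers, slightly left of their centre (257). I'll correct by 2 mm, go down and pinch.

Request:
drive_tool:
  moves: [24,0,-2,10,0,0,0,24,0,0,12,0,0,0,24,0,0,8,0,0,0,24,0,0,0,0,0,0,0,0,0,0,0,0,0,0,0,0,0,0,0,0,0,0,0,0,0,0,0,0,0,0,0,0,0,0]
  grip_force: 25

```text
t: 8.95
tool_pos: [0.4738, 0.2748, 0.3131]
orientation: [2.92, 0.271, 0.029]
force: [0.0, 4.2, -0.8]
opening: 0.0132
gripper_force: 25.0
```

```bash
python3 - <<'E'
from h import *
from plant import robot
s=robot.read_state();print(s["t"],s["force"].round(1),s["opening"],s["gripper_force"])
R=Ro.from_rotvec(s["orientation"]).as_matrix();g=S(s["tool_pos"]+.167*R[:,2]);print("grasp stand",g.round(4))
th0=0;B=np.c_[ex,ey,ez]
Rt=B.T@R
for a,b in [(0,5)]+[(t,t+6) for t in range(5,179,6)]:
    p=lambda t:.168*np.array([0,np.cos(np.radians(t)),np.sin(np.radians(t))])
    print(a,b,(Rt.T@(p(b)-p(a))*1e3).round(1).tolist())
E
```

```text
8.95 [ 0.   4.2 -0.8] 0.013232840826264828 25.000100433826447
grasp stand [0.0004 0.1691 0.1498]
0 5 [0.0, 3.7, -14.2]
5 11 [0.0, 6.0, -16.5]
11 17 [0.0, 7.7, -15.8]
17 23 [0.0, 9.3, -14.9]
23 29 [0.0, 10.8, -13.9]
29 35 [0.0, 12.2, -12.6]
35 41 [0.0, 13.5, -11.3]
41 47 [0.0, 14.6, -9.8]
47 53 [0.0, 15.5, -8.2]
53 59 [0.0, 16.3, -6.6]
59 65 [0.0, 16.9, -4.8]
65 71 [-0.0, 17.3, -3.0]
71 77 [-0.0, 17.5, -1.2]
77 83 [-0.0, 17.6, 0.6]
83 89 [-0.0, 17.4, 2.5]
89 95 [-0.0, 17.1, 4.3]
95 101 [-0.0, 16.5, 6.0]
101 107 [-0.0, 15.8, 7.7]
107 113 [-0.0, 14.9, 9.3]
113 119 [-0.0, 13.9, 10.8]
119 125 [-0.0, 12.6, 12.2]
125 131 [-0.0, 11.3, 13.5]
131 137 [-0.0, 9.8, 14.6]
137 143 [-0.0, 8.2, 15.5]
143 149 [-0.0, 6.6, 16.3]
149 155 [-0.0, 4.8, 16.9]
155 161 [-0.0, 3.0, 17.3]
161 167 [-0.0, 1.2, 17.5]
167 173 [-0.0, -0.6, 17.6]
173 179 [-0.0, -2.5, 17.4]
```

Request:
drive_tool:
  moves: [0,0,3.7,-14.2,0,0,0,0,0,6,-16.5,0,0,0,0,0,7.7,-15.8,0,0,0,0,0,9.3,-14.9,0,0,0,0,0,10.8,-13.9,0,0,0]

```text
t: 9.45
tool_pos: [0.4773, 0.2553, 0.3956]
orientation: [2.923, 0.273, 0.03]
force: [-0.8, 10.3, -0.7]
opening: 0.0134
gripper_force: 25.0
```

```bash
cat > chk.py <<'E'
from h import *
from plant import robot
s=robot.read_state()
R=Ro.from_rotvec(s["orientation"]).as_matrix();g=S(s["tool_pos"]+.167*R[:,2])
print(s["t"],"f(stand)",S(s["force"]+np.r_[A,0]).round(1),s["opening"].round(4),"grasp",g.round(4),"r",np.hypot(g[1],g[2]-.15).round(4),"th",np.degrees(np.arctan2(g[2]-.15,g[1])).round(1))
E
python3 chk.py
```

```text
Traceback (most recent call last):
  File "chk.py", line 5, in <module>
    print(s["t"],"f(stand)",S(s["force"]+np.r_[A,0]).round(1),s["opening"].round(4),"grasp",g.round(4),"r",np.hypot(g[1],g[2]-.15).round(4),"th",np.degrees(np.arctan2(g[2]-.15,g[1])).round(1))
                                                              ^^^^^^^^^^^^^^^^^^
AttributeError: 'float' object has no attribute 'round'
```

```bash
sed -i 's/s\["opening"\].round(4)/round(s["opening"],4)/' chk.py; python3 chk.py
```

```text
9.45 f(stand) [ 1.1 10.3 -0.7] 0.0134 grasp [0.0004 0.1497 0.2321] r 0.1708 th 28.7
```

Request:
drive_tool:
  moves: [0,0,12.2,-12.6,0,0,0,0,0,13.5,-11.3,0,0,0,0,0,14.6,-9.8,0,0,0,0,0,15.5,-8.2,0,0,0,0,0,16.3,-6.6,0,0,0]

```text
t: 9.95
tool_pos: [0.4884, 0.1957, 0.46]
orientation: [2.923, 0.274, 0.033]
force: [-2.7, 7.8, 4.8]
opening: 0.0133
gripper_force: 25.0
```

```bash
python3 chk.py
```

```text
9.95 f(stand) [-1.3  8.1  4.8] 0.0133 grasp [0.0007 0.0891 0.2966] r 0.1715 th 58.7
```

Request:
drive_tool:
  moves: [0,0,16.9,-4.0,0,0,0,0,0,17.3,-2.2,0,0,0,0,0,17.5,-0.4,0,0,0,0,0,17.6,0.6,0,0,0,0,0,17.4,2.5,0,0,0]

```text
t: 10.45
tool_pos: [0.5043, 0.1114, 0.4808]
orientation: [2.919, 0.271, 0.033]
force: [-0.0, 2.7, 4.0]
opening: 0.0132
gripper_force: 25.0
```

```bash
python3 chk.py
```

```text
10.45 f(stand) [0.5 2.6 4. ] 0.0132 grasp [0.0007 0.0027 0.3175] r 0.1675 th 89.1
```

Request:
drive_tool:
  moves: [0,0,17.1,4.3,0,0,0,0,0,16.5,6.0,0,0,0,0,0,15.8,7.7,0,0,0,0,0,14.9,9.3,0,0,0,0,0,13.9,10.8,0,0,0]

```text
t: 10.95
tool_pos: [0.5197, 0.028, 0.458]
orientation: [2.918, 0.27, 0.029]
force: [0.5, 0.8, -2.1]
opening: 0.013
gripper_force: 25.0
```

```bash
python3 chk.py
```

```text
10.95 f(stand) [ 0.6  0.7 -2.1] 0.013 grasp [ 1.000e-04 -8.230e-02  2.948e-01] r 0.1665 th 119.6
```

Request:
drive_tool:
  moves: [0,0,12.6,12.2,0,0,0,0,0,11.3,13.5,0,0,0,0,0,9.8,14.6,0,0,0,0,0,8.2,15.5,0,0,0,0,0,6.6,16.3,0,0,0]

```text
t: 11.45
tool_pos: [0.5312, -0.0336, 0.3958]
orientation: [2.919, 0.27, 0.027]
force: [-0.4, 0.5, -2.2]
opening: 0.0135
gripper_force: 25.0
```

```bash
python3 chk.py
```

```text
11.45 f(stand) [-0.3  0.6 -2.2] 0.0135 grasp [-1.000e-04 -1.448e-01  2.325e-01] r 0.1666 th 150.3
```

Request:
drive_tool:
  moves: [0,0,4.8,16.9,0,0,0,0,0,3,17.3,0,0,0,0,0,1.2,17.5,0,0,0,0,0,-0.6,17.6,0,0,0,0,0,-1.2,8,0,0,0,0,0,-1.2,8,0,0,0,0,0,0,0,0,0,0]

```text
t: 12.15
tool_pos: [0.5356, -0.0554, 0.3141]
orientation: [2.92, 0.272, 0.028]
force: [1.7, 4.6, -5.1]
opening: 0.0133
gripper_force: 25.0
```

```bash
python3 chk.py; python3 - <<'E'
from h import *
from plant import robot
c=robot.read_camera("top");d=robot.read_camera("scene")
cv2.imwrite("pics/t5.png",np.hstack([cv2.resize(k,(400,330),interpolation=cv2.INTER_CUBIC) for k in(c["color"][175:325,175:357,::-1],d["color"][100:260,120:340,::-1])]))
E
```

```text
12.15 f(stand) [ 2.5  4.3 -5.1] 0.0133 grasp [ 0.0003 -0.1668  0.1507] r 0.1668 th 179.8
```

View pics/t5.png

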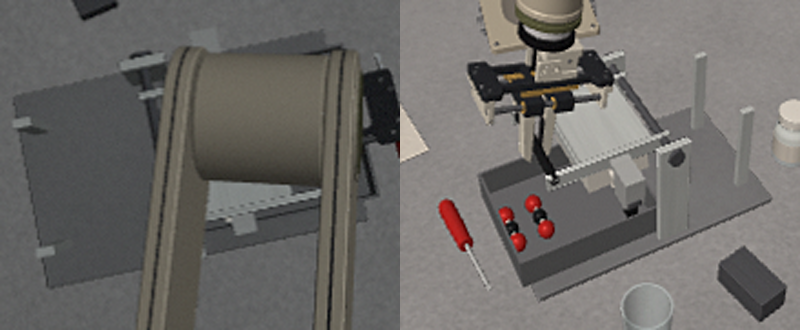

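Both models lie in the tray (scene half, 515–545, 205–245). Next I'll rock the cradle back up about 38° and down again.

Request:
drive_tool:
  moves: [0,0,2.5,-17.4,0,0,0,0,0,0.6,-17.6,0,0,0,0,0,-1.2,-17.5,0,0,0,0,0,-3,-17.3,0,0,0,0,0,-4.8,-16.9,0,0,0,0,0,-6.6,-16.3,0,0,0,0,0,-3,-6,0,0,0,0,0,0,0,0,0,0]

```text
t: 13.05
tool_pos: [0.5288, -0.0195, 0.4199]
orientation: [2.915, 0.269, 0.031]
force: [-0.6, -8.5, -0.2]
opening: 0.013
gripper_force: 25.0
```

```bash
python3 chk.py
```

```text
13.05 f(stand) [-2.1 -8.2 -0.2] 0.013 grasp [ 0.0004 -0.1311  0.2568] r 0.1691 th 140.8
```

Request:
drive_tool:
  moves: [0,0,3,6,0,0,0,0,0,6.6,16.3,0,0,0,0,0,4.8,16.9,0,0,0,0,0,3,17.3,0,0,0,0,0,1.2,17.5,0,0,0,0,0,-0.6,17.6,0,0,0,0,0,-2.5,17.4,0,0,0,0,0,0,0,0,0,0]

```text
t: 13.85
tool_pos: [0.5363, -0.0551, 0.3144]
orientation: [2.92, 0.272, 0.033]
force: [7.3, 6.0, -5.2]
opening: 0.013
gripper_force: 25.0
```

```bash
python3 chk.py
```

```text
13.85 f(stand) [ 8.3  4.5 -5.2] 0.013 grasp [ 0.0016 -0.1668  0.1511] r 0.1668 th 179.6
```

Request:
drive_tool:
  moves: [0,0,0,1,0,0,0,0,0,0,0,0,0,0,24,0,0,0,0,0,0,24,0,0,0,0,0,0,24,0,0,0,0,0,0,24,0,0,-15,0,0,0,24,0,0,-25,0,0,0,24,0,0,-40,0,0,0]

```text
t: 14.65
tool_pos: [0.5317, -0.0396, 0.3918]
orientation: [2.92, 0.27, 0.023]
force: [1.3, -0.0, 0.3]
opening: 0.0245
gripper_force: 0.0
```

Request:
drive_tool:
  moves: [24,0,0,-40,0,0,0,24,0,40,-10,0,0,0,24,0,45,0,0,0,0,24,0,45,0,0,0,0,24,0,45,0,0,0,0,24,0,45,0,0,0,0,24,0,45,0,0,0,0,24,0,0,0,0,0,0]

```text
t: 15.45
tool_pos: [0.5778, -0.2889, 0.4988]
orientation: [2.916, 0.263, 0.03]
force: [0.0, 0.9, 0.2]
opening: 0.0239
gripper_force: 0.0
```

```bash
python3 chk.py; python3 - <<'E'
from h import *
from plant import robot
c=robot.read_camera("top");d=robot.read_camera("scene")
cv2.imwrite("pics/t6.png",np.hstack([cv2.resize(k,(400,330),interpolation=cv2.INTER_CUBIC) for k in(c["color"][120:325,130:379,::-1],d["color"][100:300,90:340,::-1])]))
q=S(cloud(c));im=c["color"].astype(int)
m=(abs(q[...,1]+.168)<.02)&(abs(q[...,0])<.06)&(q[...,2]>.12)&(q[...,2]<.2)&(im.max(2)<60)
print(m.sum(),np.median(q[m],0))
E
```

```text
15.45 f(stand) [0.2 0.9 0.2] 0.0239 grasp [-0.0012 -0.4049  0.3356] r 0.4454 th 155.4
288 [-0.00109353 -0.1665425   0.15644891]
```

View pics/t6.png

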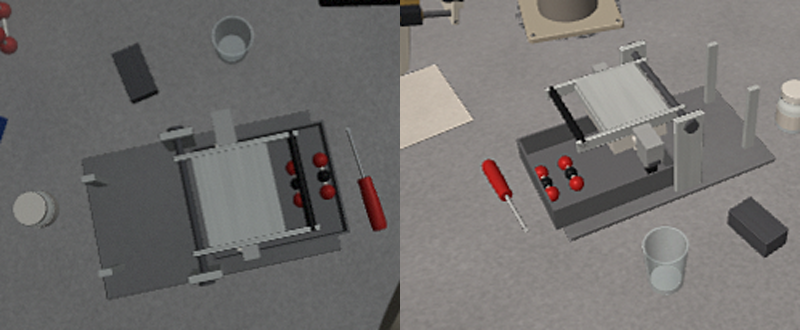

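The cradle is upside down and level, with the box still in it. Both models are in the tray, and the jar, beaker, screwdriver and block haven't moved. Handing in.

```bash
python3 -c "
from plant import robot
print(robot.close_job())"
```

```text
the job is handed in; nothing more can be done
None
```

The job is done and handed in at about 15.5 s: the box held under a tug of about 16 N on its first try, the cradle was swung over and rocked back about 39° once, both models are in the tray, the box was left locked upside down, and the other items look unmoved.

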